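Hold printed tweezers at their marked gap for scanning

TASK

Pick up the blue sprung tweezers by their black grip pads, gently and without ever squeezing the tips shut, and hold them level about 10 cm above the middle of the black turntable, squeezed so that the red pointer stands over the green mark, ready to be scanned. Keep them there, still and at that gap, for at least two seconds, and finish while still holding them so: do not put them down or let go. Leave the mouse, the orange gear and the spray can undisturbed.

Things in the scene. Friction and masses are not known exactly. Their poses are not given: they have to be found in the camera images.
- tweezers_grip (a point): Centre of the blue sprung tweezers (60 g, balanced at the pads, 190 mm long, leaves 16 mm tall): half-way up, midway between the two black grip pads when relaxed. x to the tips, y across (squeeze direction), z up. Pads 40 mm long (x -20 to 20 mm), relaxed 54 mm over their outsides, splayed 0.07 rad each. The -y leaf is fast to this frame: squeezed by s, the middle lies 50 mm x s to -y.
- squeeze (a joint): Squeeze angle of the tweezers, rad: 0 relaxed (tips 46 mm apart), 0.14 pads parallel (40 mm over them, tips 22 mm apart), 0.26 end stop; beyond 0.235 counts as shut. Width over the pads' middle is about 54 mm - 100 mm x angle. Each pad needs 4.2 N to start and 3.5 N more per 0.1 rad.
- mark (a joint): Place of the green mark on the scale, m from the relaxed pointer towards the -y leaf: 0.013 to 0.028, different each time; it stays where it is. The red pointer is over the mark's middle when squeeze = mark / 0.151.
- mark_top (a point): Top centre of the green mark, 8 mm wide (along y), on the white scale bar that crosses over the leaves near the tips. Axes as the tweezers'.
- pointer (a point): Red pointer: a 2.5 mm wide needle on the +y leaf, lying across and just above the scale; it sweeps towards -y as the tweezers are squeezed. It is over the mark while its middle is within the mark's 8 mm width.
- tweezers: The same tweezers, origin 8 mm below the grip centre, on the leaves' underside, 45 mm above the table at first. Hinge at x = -100 mm, scale at x = 50 mm, tips at x = 75 mm; scale and pointer rise to 28 mm above the underside.
- turntable_top (a point): Centre of the top of the fixed black scan turntable, a disc of 200 mm diameter with white dots, top 35 mm above the table; z up. A black scanner bar, 240 mm wide and 90 mm high, stands fixed at the table's far edge, 0.85 m ahead of the robot.
- rest: Grey fixed rest on which the tweezers lie flat, 190 x 92 mm, origin on the table, below the grip centre to within 4 mm, x to the tips. Two blocks 45 mm high carry the tweezers; between them (x -65 to 35 mm) fingers can pass down beside the pads, above a base plate 6 mm high and 70 mm wide.
- mouse: Black computer mouse, loose, 105 x 58 x 33 mm, origin at its underside. Leave alone.
- gear: Orange printed gear, loose, 68 mm diameter, 23 mm high, origin at its underside. Leave alone.
- spray: Metal spray can, loose, upright, 48 mm diameter, 130 mm high, origin at its underside. Leave alone.

How it is judged:
On the way, in this order (a step that is already met when the one before it is completed fails the run):
1. the tweezers are lifted clear of the rest, in the fingers (z of tweezers_grip in the frame of rest above 0.073 m and contact force between the fingers and tweezers above 2 N and contact force between tweezers and rest below 0.05 N), for 0.1 s.
2. held level and still over the turntable with the pointer on the green mark, two seconds without a break (y of pointer in the frame of mark_top between -0.0045 and 0.0045 m and horizontal distance between tweezers_grip and turntable_top below 0.05 m and z of tweezers_grip in the frame of turntable_top between 0.06 and 0.16 m and angle between tweezers_grip's own z axis and vertical below 0.26 rad and velocity of joint squeeze between -0.1 and 0.1 rad/s and contact force between the fingers and tweezers above 2 N and linear speed of tweezers below 0.03 m/s), for 2 s.
At the end, for the whole second after the job is handed in: The tweezers are held still (under 30 mm/s) in the fingers alone, level within 15 degrees, grip point 60 to 160 mm above the turntable top and within 50 mm of its centre line, pointer within 4.5 mm of the mark's middle, squeeze not changing (under 0.1 rad/s) (all of step 2); the arm keeps its last pose, push and grip.
It fails at once if the tips were squeezed shut (squeeze beyond 0.235 rad) (value of joint squeeze above 0.235 rad).
It fails at once if the tweezers were pressed hard (over 40 N) onto the rest (contact force between tweezers and rest above 40 N).
It fails at once if the tweezers were gripped harder than 60 N in all (contact force between the fingers and tweezers above 60 N).
It fails at once if the mouse, gear or can was moved by over 15 mm (distance of any of mouse, gear, spray from where it was at the start of the episode above 0.015 m).
It also fails if it takes over 50 s, if anything falls off the work surface, if the arm or the gripper's body presses on something with over 40 N, if the wrist force passes 120 N, or if a joint passes its speed limit or range.

ROBOT

A 6-joint arm with a two-finger parallel gripper is mounted at the origin on the work surface. World frame = base frame: x ahead of the robot, y to its left, z up, the work surface at z = 0. Lengths are in m, angles in rad, forces in N, time in s.
With the tool pointing down it reaches from about 0.3 to 0.875 m from the base axis. Payload 6.4 kg.
Tool frame: the origin (TCP) lies midway between the tips of the shut fingers; the grasp point (between the pads) lies 19 mm behind it; y points along the fingers, x is the direction in which the jaws open and shut, and the axes are right-handed (so a half turn about y gives the same grasp; the last joint's range is limited). The gripper opens to 85 mm and grips with 20 to 120 N. Pads are 22 mm wide; open, the fingers measure 114 mm over their backs; the gripper's body (76 mm by 85 mm) begins 54 mm behind the grasp point. The pads swing forward as they close: fully open they stand 13 mm farther back than shut.
Start: joints at [1.014, 0.181, 1.607, -0, 1.354, -0.206], TCP at [0.198, 0.54, 0.231] pointing down, gripper open.
Joint ranges: [-2.99, 2.99], [-0.89, 2.07], [0.3, 2.58], [-1.14, 4.28], [0, 2.63], [-3.12, 3.12]. Speed limits (rad/s): [2.57, 2.57, 3.01, 3.14, 3.14, 3.14].

INTERFACE

Orientations are given as a unit quaternion [w, x, y, z].
In Python, from bench import ctrl gives the robot as it stands.
- The arm moves only by the tool step_arm, never from a script. Its argument "commands" is a list of rows, each a list of 7 numbers: the turn, a rotation vector about the tool's x, y, z in units of 6 degrees (1.0 is 6 degrees), then the shift along the tool's x, y, z in units of 30 mm (1.0 is 30 mm), then the opening, from 0 (shut) to 1 (fully open). A call has 1 to 10 rows; each row shifts and turns the commanded pose from where the row before left it, along the tool's axes as they then stand; what a row does not reach is not made up. A row lasts 1/10 s, in which the tool goes at most 50 mm and 8.59 degrees, less where a joint would pass 70% of its speed; a pose out of reach is approached as far as the arm can. A call with a number of a shift or a turn outside -1 to 1 is refused whole. A call with a gripper value outside its range is refused whole. The fingers move at their own pace and stop on an object; the grip force is fixed at half the most. Time passes only in rows, so rows that do not move let the fingers close. It gives the time, the measured TCP pose, the force and the opening at its end, in the units of the state.
- ctrl.get_obs(): the state, without advancing time (a new reading comes with each control period).
- ctrl.camera(name): name is "scene" or "side" or "wrist"; returns (picture, depth): 420x560x3 uint8, blue, green, red; 420x560 float32, m along the optical axis (not along the pixel's ray), 0 where there is no reading.
- ctrl.get_calibration(name): a dict with "intrinsics" (3x3 intrinsics, pixels), "R" (3x3) and "t" (3): a world point X has camera coordinates R X + t. Camera axes: x right, y down, z forward; pixel columns grow to the right and rows downward; lengths in m; the calibration is good to about 2 mm. A picture is of the moment at which its call begins: read the wrist's pose just before it. get_calibration takes no time and is no camera call; for the wrist camera it gives the pose at the moment of the call.
- ctrl.hand_in(): hands the job in, once; it reports no verdict.
Trained networks look in the newest picture that a camera, given by its name, has taken for a name from the list of things; names that differ only in an ending like _2 or _b are one class to them, and where a whole thing is asked for, a point or a joint stands for the part that bears it (a point fixed in the world has none). Each returns a list of dicts, best first, with "p" (0 to 1); they miss things now and then, are a little off and sometimes report something else, mostly with a low value. They report only what shows in the picture. A call takes as long as a camera call.
- ctrl.boxes_of(thing, camera): "point" ([x, y, z] in m, in the coordinates of the camera as it stood for that picture, good to about 4 mm: the middle of the surface that is visible of it).
- ctrl.silhouettes(thing, camera): "pixels" (420x560 bool, what is visible of it).
The state is a dict: "time_s": time; "q": joint angles; "dq": joint speeds; "joint_efforts": joint torques, N m; "eef_pos": TCP position; "eef_rot": TCP orientation; "wrist_force": force on the tool from outside, world axes, zero at the start; "torque": the same for the moment, N m; "opening": opening from 0.0 (shut) to 1.0 (fully open).
Only numpy, scipy, OpenCV 4.12 (cv2) and the standard library are available. Lean on these libraries where they do the work, as an engineer would, in place of code of your own. Each camera call takes 0.05 s, during which the arm holds its last target.

## Working session

There is one attempt and no reset: what is moved stays moved. The work goes in short steps, Python scripts to look and compute and a tool call to move; the robot and the scene stay as the last step left them, time stands still between calls to the robot, and variables do not carry over. Pictures are saved under pics/ and viewed, and the job is handed in when it is done.

Besides the shell and the picture viewer there is one more tool, called after "Emit:" by a JSON object that holds its "api" and its "payload". step_arm: Moves the arm, as the interface text tells. Its arguments: {"type":"object","properties":{"commands":{"type":"array"}},"required":["commands"]}

```bash
ls; mkdir -p pics; cat > h.py <<'E'
import numpy as np,cv2
from bench import ctrl
from scipy.spatial.transform import Rotation as Ro
def shot(n,f):
    c=ctrl.get_calibration(n); im,d=ctrl.camera(n); cv2.imwrite('pics/'+f,im); return c,im,d
def w(c,p): return c['R'].T@(np.array(p)-c['t'])
def px2w(c,d,mask):
    v,u=np.nonzero(mask&(d>0)); z=d[v,u]; K=c['intrinsics']
    P=np.stack([(u-K[0,2])/K[0,0]*z,(v-K[1,2])/K[1,1]*z,z],1)
    return (P-c['t'])@c['R']
E
python3 - <<'E'
from h import *
np.set_printoptions(precision=4,suppress=True)
o=ctrl.get_obs();print(o['time_s'],o['eef_pos'],o['eef_rot'],o['opening'])
for n in ['scene','side','wrist']:
    c,im,d=shot(n,n+'0.png')
    for t in ['tweezers','rest','turntable_top','mark_top','pointer','mouse','gear','spray']:
        b=ctrl.boxes_of(t,n)
        print(n,t,[(round(x['p'],2),w(c,x['point'])) for x in b[:2]])
E
```

```text
pics
0.0 [0.1973 0.5395 0.2304] [-0.5793  0.5798  0.4045 -0.4056] 1.0042462484946795
scene tweezers [(0.8, array([ 0.5457, -0.2008,  0.0606])), (0.34, array([0.522 , 0.1435, 0.0327]))]
scene rest [(0.91, array([ 0.5437, -0.2008,  0.0076]))]
scene turntable_top [(0.87, array([0.5235, 0.1421, 0.0333]))]
scene mark_top []
scene pointer [(0.73, array([ 0.5301, -0.1757,  0.0643])), (0.5, array([0.4919, 0.4538, 0.0292]))]
scene mouse [(0.56, array([0.4936, 0.4555, 0.0343]))]
scene gear [(0.88, array([0.6714, 0.3943, 0.0169]))]
scene spray [(0.75, array([ 0.4502, -0.4503,  0.0903]))]
side tweezers [(0.98, array([ 0.5278, -0.2119,  0.0579]))]
side rest [(0.67, array([ 0.5299, -0.2084,  0.0571])), (0.64, array([ 0.5356, -0.2132,  0.0032]))]
side turntable_top [(0.83, array([0.5099, 0.1351, 0.038 ]))]
side mark_top []
side pointer [(0.7, array([ 0.5294, -0.1767,  0.0617]))]
side mouse [(0.96, array([0.477 , 0.4453, 0.0261]))]
side gear [(0.65, array([ 0.53  , -0.2091,  0.0618])), (0.48, array([0.6581, 0.3843, 0.0187]))]
side spray [(0.7, array([ 0.4253, -0.4769,  0.111 ])), (0.5, array([ 0.5305, -0.2082,  0.0586]))]
wrist tweezers []
wrist rest []
wrist turntable_top []
wrist mark_top []
wrist pointer [(0.21, array([0.4286, 0.4675, 0.0113]))]
wrist mouse [(0.63, array([0.4296, 0.4705, 0.0103]))]
wrist gear []
wrist spray []
```

View pics/scene0.png

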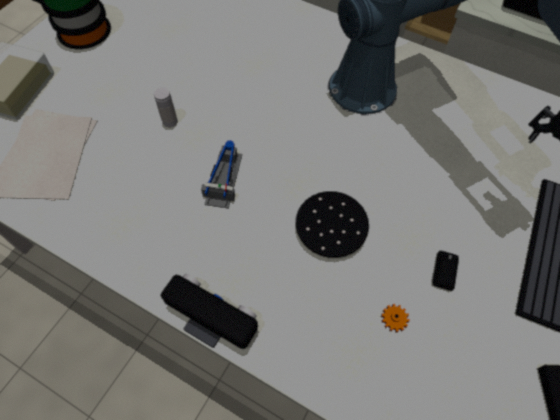

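View pics/side0.png

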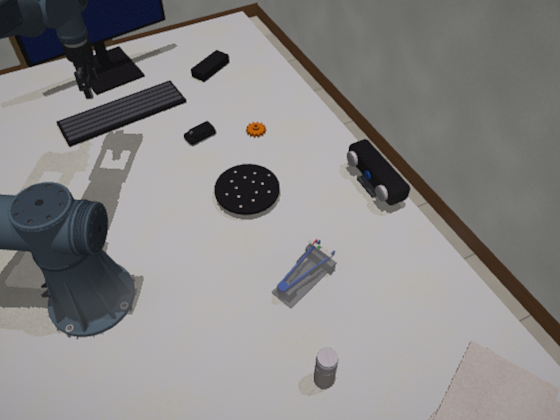

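View pics/wrist0.png

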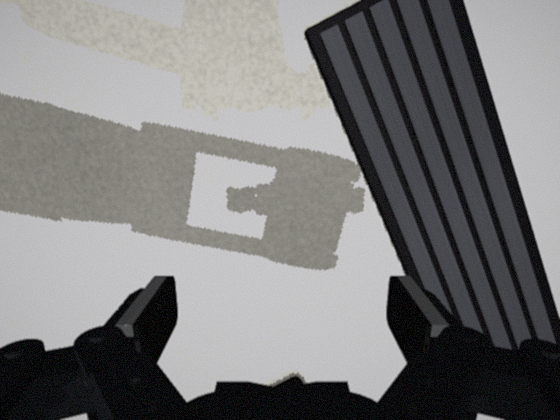

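```bash
python3 - <<'E'
from h import *
np.set_printoptions(precision=4,suppress=True)
o=ctrl.get_obs();R=Ro.from_quat(np.roll(o['eef_rot'],-1)).as_matrix();print(R)
for n in ['scene','side']:
    c,im,d=shot(n,n+'1.png')
    for t in ['tweezers','rest','turntable_top']:
        s=ctrl.silhouettes(t,n)
        if not s: continue
        P=px2w(c,d,s[0]['pixels']); P0=P
        if t=='tweezers': P=P[(P[:,2]>.04)]
        if t=='rest': P=P[(P[:,2]<.055)]
        (cx,cy),wh,a=cv2.minAreaRect(P[:,:2].astype(np.float32))
        m=P.mean(0);u,sv,vt=np.linalg.svd(P[:,:2]-m[:2],full_matrices=False)
        print(n,t,len(P),s[0]['p'],m,P.min(0),P.max(0),'rect',cx,cy,wh,a,'axis',vt[0],sv)
E
```

```text
[[ 0.3437 -0.     -0.9391]
 [ 0.9391 -0.      0.3437]
 [-0.     -1.      0.    ]]
scene tweezers 440 0.62 [ 0.5345 -0.1966  0.0602] [ 0.4373 -0.2434  0.041 ] [ 0.62   -0.1367  0.0754] rect 0.5240415930747986 -0.19303280115127563 (0.18803280591964722, 0.07238973677158356) 18.92705535888672 axis [0.9206 0.3906] [1.2152 0.415 ]
scene rest 1103 0.8 [ 0.5459 -0.191   0.0172] [ 0.4304 -0.2418 -0.0026] [ 0.6298 -0.1339  0.0538] rect 0.5321105718612671 -0.2060541808605194 (0.19505643844604492, 0.09293069690465927) 25.044591903686523 axis [0.9559 0.2937] [1.9325 0.7164]
scene turntable_top 3882 0.7 [0.5224 0.1437 0.0352] [ 0.3997  0.0415 -0.0025] [0.6194 0.2408 0.044 ] rect 0.514457643032074 0.13833388686180115 (0.20950807631015778, 0.19922807812690735) 43.767822265625 axis [0.9092 0.4163] [3.17   3.1005]
side tweezers 586 0.97 [ 0.5229 -0.203   0.0584] [ 0.4353 -0.243   0.0401] [ 0.6104 -0.136   0.0771] rect 0.5301541686058044 -0.20861080288887024 (0.18791192770004272, 0.07188944518566132) 30.708511352539062 axis [-0.9214 -0.3886] [1.3958 0.4549]
side rest 1300 0.66 [ 0.5293 -0.2079  0.0161] [ 0.4308 -0.2644 -0.003 ] [ 0.6289 -0.1384  0.0524] rect 0.5318070650100708 -0.2024061679840088 (0.19504107534885406, 0.09131933748722076) 20.871129989624023 axis [-0.9181 -0.3963] [1.9192 0.8177]
side turntable_top 2582 0.69 [0.5137 0.135  0.0344] [0.4164 0.0403 0.0195] [0.6146 0.2391 0.0441] rect 0.5150482654571533 0.1401653289794922 (0.1977243572473526, 0.198892742395401) 4.114245891571045 axis [-0.4703 -0.8825] [2.5946 2.5102]
```

```bash
python3 - <<'E'
from h import *
np.set_printoptions(precision=4,suppress=True)
o=ctrl.get_obs();R=Ro.from_quat(np.roll(o['eef_rot'],-1)).as_matrix()
c=ctrl.get_calibration('wrist'); p=-c['R'].T@c['t']
print('cam in tool',R.T@(p-o['eef_pos']),'cam axes in tool\n',(c['R']@R),c['intrinsics'])
# plan: constant yaw change first
tgt=np.array([0.53,-0.204,0.30])
print(tgt-o['eef_pos'])
E
```

```text
cam in tool [ 0.0006 -0.1425  0.0705] cam axes in tool
 [[ 1.     -0.0006 -0.0002]
 [-0.0003 -0.2787 -0.9604]
 [ 0.0005  0.9604 -0.2787]] [[355.156    0.     281.6128]
 [  0.     355.156  217.0707]
 [  0.       0.       1.    ]]
[ 0.3324 -0.744   0.0687]
```

```bash
python3 - <<'E'
from h import *
o=ctrl.get_obs();R=Ro.from_quat(np.roll(o['eef_rot'],-1)).as_matrix()
st=(np.array([0.53,-0.204,0.27])-o['eef_pos'])/28
for i in range(28):
    l=R.T@st/0.03; print('[0,0.82,0,%.2f,%.2f,%.2f,1],'%tuple(l),end='\n' if i in(9,19) else '')
    R=R@Ro.from_rotvec([0,.82*np.radians(6),0]).as_matrix()
E
```

```text
[0,0.82,0,-0.70,-0.05,-0.68,1],[0,0.82,0,-0.64,-0.05,-0.73,1],[0,0.82,0,-0.57,-0.05,-0.78,1],[0,0.82,0,-0.50,-0.05,-0.83,1],[0,0.82,0,-0.43,-0.05,-0.87,1],[0,0.82,0,-0.35,-0.05,-0.90,1],[0,0.82,0,-0.27,-0.05,-0.93,1],[0,0.82,0,-0.19,-0.05,-0.95,1],[0,0.82,0,-0.11,-0.05,-0.96,1],[0,0.82,0,-0.03,-0.05,-0.97,1],
[0,0.82,0,0.06,-0.05,-0.97,1],[0,0.82,0,0.14,-0.05,-0.96,1],[0,0.82,0,0.22,-0.05,-0.94,1],[0,0.82,0,0.30,-0.05,-0.92,1],[0,0.82,0,0.38,-0.05,-0.89,1],[0,0.82,0,0.46,-0.05,-0.86,1],[0,0.82,0,0.53,-0.05,-0.81,1],[0,0.82,0,0.59,-0.05,-0.77,1],[0,0.82,0,0.66,-0.05,-0.71,1],[0,0.82,0,0.72,-0.05,-0.65,1],
[0,0.82,0,0.77,-0.05,-0.59,1],[0,0.82,0,0.82,-0.05,-0.52,1],[0,0.82,0,0.86,-0.05,-0.45,1],[0,0.82,0,0.90,-0.05,-0.37,1],[0,0.82,0,0.92,-0.05,-0.30,1],[0,0.82,0,0.95,-0.05,-0.22,1],[0,0.82,0,0.96,-0.05,-0.13,1],[0,0.82,0,0.97,-0.05,-0.05,1],
```

Emit:
{"api": "step_arm", "payload": {"commands": [[0,0.82,0,-0.7,-0.05,-0.68,1],[0,0.82,0,-0.64,-0.05,-0.73,1],[0,0.82,0,-0.57,-0.05,-0.78,1],[0,0.82,0,-0.5,-0.05,-0.83,1],[0,0.82,0,-0.43,-0.05,-0.87,1],[0,0.82,0,-0.35,-0.05,-0.9,1],[0,0.82,0,-0.27,-0.05,-0.93,1],[0,0.82,0,-0.19,-0.05,-0.95,1],[0,0.82,0,-0.11,-0.05,-0.96,1],[0,0.82,0,-0.03,-0.05,-0.97,1]]}}

```text
time_s: 2.75
eef_pos: [0.3162, 0.2734, 0.2465]
eef_rot: [0.696, -0.696, -0.126, 0.126]
wrist_force: [0.6, -0.5, 0.8]
opening: 1.0
```

Emit:
{"api": "step_arm", "payload": {"commands": [[0,0.82,0,0.06,-0.05,-0.97,1],[0,0.82,0,0.14,-0.05,-0.96,1],[0,0.82,0,0.22,-0.05,-0.94,1],[0,0.82,0,0.3,-0.05,-0.92,1],[0,0.82,0,0.38,-0.05,-0.89,1],[0,0.82,0,0.46,-0.05,-0.86,1],[0,0.82,0,0.53,-0.05,-0.81,1],[0,0.82,0,0.59,-0.05,-0.77,1],[0,0.82,0,0.66,-0.05,-0.71,1],[0,0.82,0,0.72,-0.05,-0.65,1]]}}

```text
time_s: 3.75
eef_pos: [0.4352, 0.0077, 0.2616]
eef_rot: [0.685, -0.685, 0.175, -0.176]
wrist_force: [0.8, 0.4, -0.2]
opening: 1.0
```

Emit:
{"api": "step_arm", "payload": {"commands": [[0,0.82,0,0.77,-0.05,-0.59,1],[0,0.82,0,0.82,-0.05,-0.52,1],[0,0.82,0,0.86,-0.05,-0.45,1],[0,0.82,0,0.9,-0.05,-0.37,1],[0,0.82,0,0.92,-0.05,-0.3,1],[0,0.82,0,0.95,-0.05,-0.22,1],[0,0.82,0,0.96,-0.05,-0.13,1],[0,0.82,0,0.97,-0.05,-0.05,1],[0,0,0,0,0,0,1]]}}

```text
time_s: 4.65
eef_pos: [0.5307, -0.2069, 0.2732]
eef_rot: [-0.586, 0.586, -0.396, 0.396]
wrist_force: [0.3, 1.3, 0.7]
opening: 1.002
```

```bash
python3 - <<'E'
from h import *
np.set_printoptions(precision=4,suppress=True)
o=ctrl.get_obs();print(o['q'],o['eef_pos'])
c,im,d=shot('wrist','w2.png')
for t in ['tweezers','rest','mark_top','pointer']:
    b=ctrl.boxes_of(t,'wrist'); print(t,[(round(x['p'],2),w(c,x['point'])) for x in b[:2]])
    s=ctrl.silhouettes(t,'wrist')
    if not s: continue
    m=s[0]['pixels'];v,u=np.nonzero(m)
    P=px2w(c,d,m);print(len(P),s[0]['p'],u.mean(),v.mean(),P.mean(0),P.min(0),P.max(0),cv2.minAreaRect(P[:,:2].astype(np.float32)))
E
```

```text
[-0.5797  0.1354  1.5735 -0.0007  1.4317  0.6094] [ 0.5307 -0.2069  0.2732]
tweezers [(0.95, array([ 0.5456, -0.1955,  0.061 ])), (0.41, array([ 0.5392, -0.1997,  0.009 ]))]
3757 0.7 271.6195277261873 173.11992570973734 [ 0.5374 -0.1932  0.0582] [ 0.4098 -0.2507 -0.0013] [ 0.6237 -0.1236  0.0744] ((0.5106229782104492, -0.19631758332252502), (0.21260903775691986, 0.08750095963478088), 21.678585052490234)
rest [(0.83, array([ 0.5378, -0.2005,  0.0079]))]
7313 0.91 277.41745988577645 170.94506391079685 [ 0.5359 -0.1994  0.0139] [ 0.4292 -0.2642 -0.0016] [ 0.6303 -0.1353  0.0683] ((0.528903067111969, -0.20249833166599274), (0.19384105503559113, 0.09576525539159775), 19.8242244720459)
mark_top [(0.47, array([ 0.5884, -0.1657,  0.0644])), (0.3, array([ 0.5357, -0.2011,  0.0081]))]
70 0.53 266.943661971831 119.47887323943662 [ 0.5872 -0.1691  0.0692] [ 0.5824 -0.1733  0.0674] [ 0.5921 -0.1651  0.0715] ((0.5871046781539917, -0.16877542436122894), (0.00819525495171547, 0.006595418322831392), 21.612735748291016)
pointer [(0.87, array([ 0.5296, -0.1731,  0.0572]))]
1197 0.89 253.41881765195672 173.92672772689426 [ 0.5306 -0.176   0.0566] [ 0.4499 -0.2153  0.0033] [ 0.6052 -0.1405  0.0744] ((0.5250730514526367, -0.1742604523897171), (0.1689571589231491, 0.01660808175802231), 24.697481155395508)
```

View pics/w2.png

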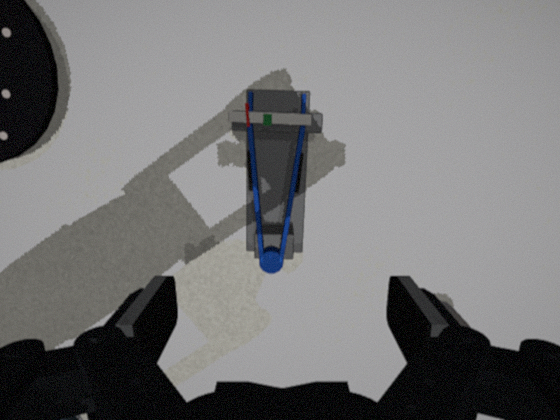

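```bash
cat >> h.py <<'E'
def plane(c,u,v,z):
    K=c['intrinsics'];r=c['R'].T@np.stack([(u-K[0,2])/K[0,0],(v-K[1,2])/K[1,1],np.ones(len(u))]);p=-c['R'].T@c['t']
    return (p[:,None]+r*((z-p[2])/r[2])).T
def col(im):
    h=cv2.cvtColor(im,cv2.COLOR_BGR2HSV);H,S,V=[h[...,i].astype(int) for i in range(3)]
    ok=(S>120)&(V>30)
    return dict(red=ok&((H<8)|(H>172)),green=ok&(H>45)&(H<85),blue=ok&(H>100)&(H<130))
E
python3 - <<'E'
from h import *
np.set_printoptions(precision=4,suppress=True)
c=ctrl.get_calibration('wrist');im=cv2.imread('pics/w2.png')
o=ctrl.get_obs();R=Ro.from_quat(np.roll(o['eef_rot'],-1)).as_matrix()
M=col(im)
roi=np.zeros(im.shape[:2],bool);roi[80:275,220:340]=1
for k,z in [('red',.0725),('green',.070),('blue',.061)]:
    v,u=np.nonzero(M[k]&roi);P=plane(c,u.astype(float),v.astype(float),z)
    L=(P-o['eef_pos'])@R
    print(k,len(u),u.min(),u.max(),v.min(),v.max(),P.mean(0),L.mean(0),L.min(0),L.max(0))
    if k=='blue':
        for r in range(85,275,8):
            uu=np.nonzero((M[k]&roi)[r])[0]; 
            if len(uu): print(r,uu, np.round(((plane(c,uu.astype(float),np.full(len(uu),float(r)),z)-o['eef_pos'])@R)[[0,-1]][:,[0,2]]*1000,1).tolist())
E
python3 -c "
import cv2;im=cv2.imread('pics/w2.png')[80:280,215:345];cv2.imwrite('pics/w2z.png',cv2.resize(im,None,fx=4,fy=3,interpolation=0)[:600])"
```

```text
red 59 245 249 103 126 [ 0.584  -0.1459  0.0725] [-0.0325  0.2011  0.0717] [-0.0342  0.2011  0.0607] [-0.031   0.2011  0.0813]
green 71 263 270 115 124 [ 0.5861 -0.1648  0.07  ] [-0.0142  0.2036  0.0665] [-0.018   0.2036  0.0625] [-0.0113  0.2036  0.0706]
blue 2060 247 305 92 272 [ 0.5137 -0.1995  0.061 ] [-0.0095  0.2125 -0.0137] [-0.0341  0.2125 -0.0938] [0.022  0.2126 0.0915]
93 [248 249 250 251 252] [[-32.2, 90.6], [-28.4, 90.6]]
101 [248 249 250 251 252 302 303 304 305] [[-32.4, 83.4], [21.8, 83.4]]
109 [250 251 252 301 302 303 304 305] [[-30.7, 76.1], [21.9, 76.1]]
125 [250 251 252] [[-31.1, 61.3], [-29.1, 61.3]]
133 [248 249 250 251 252 299 300 301 302 303] [[-33.2, 53.8], [20.4, 53.8]]
141 [249 250 251 252 253 298 299 300 301 302] [[-32.4, 46.1], [19.5, 46.1]]
149 [249 250 251 252 253 254 296 297 298 299 300 301] [[-32.6, 38.4], [18.7, 38.4]]
157 [250 251 252 253 254 255 295 296 297 298 299] [[-31.8, 30.6], [16.8, 30.6]]
165 [250 251 252 253 254 255 293 294 295 296 297 298] [[-32.0, 22.6], [15.9, 22.6]]
173 [251 252 253 254 255 256 292 293 294 295 296 297] [[-31.2, 14.6], [15
[... 403 characters left out ...]
, -27.1]]
221 [256 257 258 259 260 284 285 286 287 288 289] [[-27.2, -35.7], [7.2, -35.7]]
229 [257 258 259 260 261 283 284 285 286 287 288] [[-26.3, -44.5], [6.2, -44.5]]
237 [258 259 260 261 262 282 283 284 285 286] [[-25.4, -53.4], [4.2, -53.4]]
245 [258 259 260 261 262 281 282 283 284 285] [[-25.6, -62.4], [3.1, -62.4]]
253 [259 260 261 262 263 264 265 266 267 268 269 270 271 272 273 274 275 276
 277 278 279 280 281 282 283] [[-24.7, -71.6], [1.0, -71.6]]
261 [260 261 262 263 264 265 266 267 268 269 270 271 272 273 274 275 276 277
 278 279 280 281 282] [[-23.8, -80.8], [-0.1, -80.8]]
269 [263 264 265 266 267 268 269 270 271 272 273 274 275 276 277 278 279] [[-20.7, -90.2], [-3.3, -90.2]]
```

View pics/w2z.png

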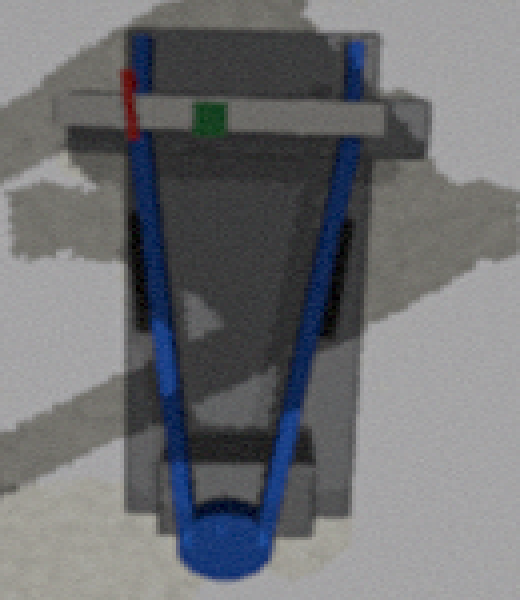

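Emit:
{"api": "step_arm", "payload": {"commands": [[0,0.44,0,-0.25,0,0.58,1],[0,0,0,0,1,0,1],[0,0,0,0,1,0,1],[0,0,0,0,1,0,1],[0,0,0,0,0.6,0,1],[0,0,0,0,0,0,1],[0,0,0,0,0,0,1]]}}

```text
time_s: 5.8
eef_pos: [0.5434, -0.1901, 0.1658]
eef_rot: [0.578, -0.578, 0.408, -0.408]
wrist_force: [0.6, 0.9, -0.1]
opening: 1.002
```

```bash
cat > m.py <<'E'
from h import *
import sys
np.set_printoptions(precision=4,suppress=True)
f=sys.argv[1]; dz=float(sys.argv[2]) if len(sys.argv)>2 else 0
o=ctrl.get_obs();R=Ro.from_quat(np.roll(o['eef_rot'],-1)).as_matrix()
c,im,d=shot('wrist',f)
print(o['time_s'],o['eef_pos'],'op',o['opening'],'f',o['wrist_force'],'tilt',R[2,1],'yaw z',np.degrees(np.arctan2(R[1,2],R[0,2])))
M=col(im); M={k:cv2.morphologyEx(x.astype(np.uint8),cv2.MORPH_OPEN,np.ones((2,2))).astype(bool) for k,x in M.items()}
for k,z in [('red',.0725),('green',.070),('blue',.061)]:
    m=M[k]
    n,lab,st,ce=cv2.connectedComponentsWithStats(m.astype(np.uint8))
    if n<2: print(k,'none');continue
    if k!='blue': m=lab==1+np.argmax(st[1:,4])
    v,u=np.nonzero(m)
    L=(plane(c,u.astype(float),v.astype(float),z+dz)-o['eef_pos'])@R*1000
    print(k,len(u),(u.min(),u.max(),v.min(),v.max()),L.mean(0),L.min(0),L.max(0))
    if k=='blue':
        b=[]
        for r in np.unique(v):
            uu=u[v==r]; g=np.diff(uu)
            if len(uu)>4 and g.max()>8:
                i=g.argmax()
                l=(plane(c,np.array([uu[0]-.5,uu[i]+.5,uu[i+1]-.5,uu[-1]+.5]),np.full(4,float(r)),z+dz)-o['eef_pos'])@R*1000
                b.append([l[0,2],(l[0,0]+l[1,0])/2,(l[2,0]+l[3,0])/2])
        b=np.array(b); 
        if len(b)>5:
            lf=np.polyfit(b[:,0],b[:,1],1);rf=np.polyfit(b[:,0],b[:,2],1)
            print('left slope,x0',lf,'right',rf,'mid',(lf+rf)/2,'zrange',b[0,0],b[-1,0])
E
python3 m.py w3.png
```

```text
5.8 [ 0.5434 -0.1901  0.1658] op 1.0016866035763352 f [ 0.5935  0.8859 -0.0877] tilt -0.9999999921570699 yaw z 19.525105837483423
red 131 (np.int64(244), np.int64(250), np.int64(130), np.int64(161)) [-23.0371  93.3278  52.1401] [-24.8558  93.3269  41.612 ] [-21.2126  93.3286  61.5333]
green 153 (np.int64(271), np.int64(281), np.int64(144), np.int64(158)) [-4.3926 95.8292 47.8083] [-7.4861 95.8285 43.2856] [-0.8201 95.8299 52.4547]
blue 3970 (np.int64(248), np.int64(328), np.int64(112), np.int64(350)) [  4.5402 104.8236 -29.8516] [ -23.2233  104.8162 -112.8007] [ 31.7933 104.8345  72.7436]
left slope,x0 [ -0.0946 -16.2361] right [ 0.0962 24.0566] mid [0.0008 3.9103] zrange 72.74368912106024 -79.72273290749888
```

View pics/w3.png

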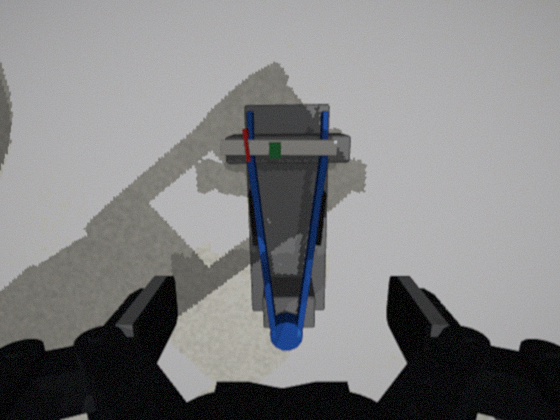

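Emit:
{"api": "step_arm", "payload": {"commands": [[0,0,0,0.13,0.8,0,1],[0,0,0,0,0.9,0,1],[0,0,0,0,0.9,0,1],[0,0,0,0,0.8,0,1],[0,0,0,0,0.6,0,1],[0,0,0,0,0.55,0,1],[0,0,0,0,0,0,1],[0,0,0,0,0,0,1]]}}

```text
time_s: 6.65
eef_pos: [0.5455, -0.1945, 0.0302]
eef_rot: [0.578, -0.577, 0.407, -0.409]
wrist_force: [0.3, 0.7, -0.8]
opening: 0.998
```

```bash
python3 m.py w4.png
```

```text
6.65 [ 0.5455 -0.1945  0.0302] op 0.9984194669944979 f [ 0.3383  0.7421 -0.8215] tilt -0.9999981669654538 yaw z 19.50627828515567
red 944 (np.int64(174), np.int64(196), np.int64(148), np.int64(222)) [-27.6559 -42.2607  53.2198] [-30.5635 -42.2762  40.7511] [-24.7717 -42.2463  62.2636]
green 872 (np.int64(239), np.int64(264), np.int64(179), np.int64(212)) [ -9.3341 -39.7395  48.1237] [-13.1765 -39.7513  43.1137] [ -5.5764 -39.7283  53.1098]
blue 9946 (np.int64(190), np.int64(368), np.int64(110), np.int64(383)) [ -1.2613 -30.7577  23.0512] [-28.3727 -30.8473 -26.4626] [ 26.5334 -30.6584  72.5157]
left slope,x0 [ -0.0743 -20.8661] right [ 0.078 18.672] mid [ 0.0018 -1.0971] zrange 72.51568099226523 -26.41812365837955
```

View pics/w4.png

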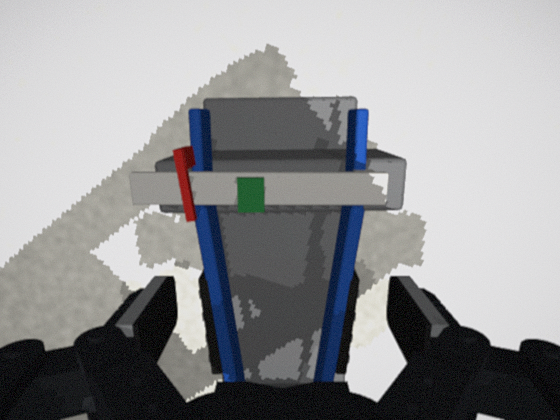

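Emit:
{"api": "step_arm", "payload": {"commands": [[0,0,0,0,0,0,0.9],[0,0,0,0,0,0,0.8],[0,0,0,0,0,0,0.7],[0,0,0,0,0,0,0.66],[0,0,0,0,0,0,0.64],[0,0,0,0,0,0,0.62],[0,0,0,0,0,0,0.62]]}}

```text
time_s: 7.4
eef_pos: [0.545, -0.1942, 0.0296]
eef_rot: [0.578, -0.577, 0.408, -0.408]
wrist_force: [-1.5, 0.7, 6.3]
opening: 0.618
```

```bash
python3 m.py w5.png
```

```text
7.4 [ 0.545  -0.1942  0.0296] op 0.6175496946478387 f [-1.5084  0.6952  6.2722] tilt -0.9999993546742324 yaw z 19.500390585855698
red 924 (np.int64(184), np.int64(204), np.int64(146), np.int64(220)) [-24.9533 -42.8595  53.7355] [-27.5915 -42.8693  41.5359] [-22.2972 -42.8505  62.8527]
green 869 (np.int64(237), np.int64(263), np.int64(179), np.int64(212)) [ -9.7066 -40.3509  48.2914] [-13.4507 -40.3579  43.2735] [ -5.9111 -40.3441  53.2094]
blue 9764 (np.int64(199), np.int64(367), np.int64(107), np.int64(383)) [  0.1641 -31.3616  23.5938] [-25.8228 -31.4164 -25.9246] [ 26.3158 -31.3031  73.357 ]
left slope,x0 [ -0.0621 -18.8857] right [ 0.0693 18.6661] mid [ 0.0036 -0.1098] zrange 73.07137673157034 -25.471099435929098
```

View pics/w5.png

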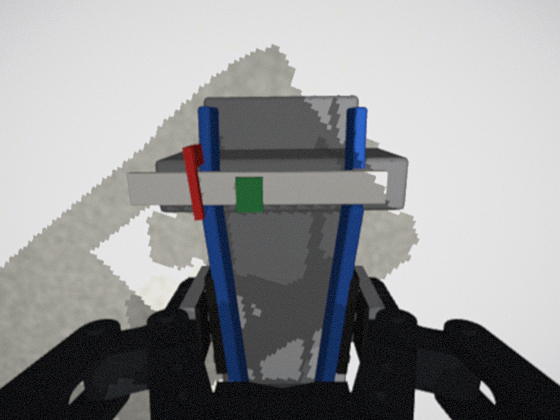

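Emit:
{"api": "step_arm", "payload": {"commands": [[0,0,0,0,-0.03,0,0.6],[0,0,0,0,-0.03,0,0.58],[0,0,0,0,-0.03,0,0.56],[0,0,0,0,-0.03,0,0.54],[0,0,0,0,0,0,0.53],[0,0,0,0,0,0,0.53]]}}

```text
time_s: 8.05
eef_pos: [0.5444, -0.1939, 0.0322]
eef_rot: [-0.577, 0.577, -0.408, 0.408]
wrist_force: [-0.4, -0.4, -0.2]
opening: 0.529
```

```bash
python3 m.py w6.png
```

```text
8.05 [ 0.5444 -0.1939  0.0322] op 0.528999743454101 f [-0.3905 -0.3949 -0.1787] tilt -0.9999999732092955 yaw z 19.499476543230386
red 850 (np.int64(204), np.int64(222), np.int64(145), np.int64(220)) [-20.0177 -40.2603  53.3379] [-22.4794 -40.2622  40.7603] [-17.4916 -40.2582  62.9197]
green 842 (np.int64(220), np.int64(247), np.int64(182), np.int64(216)) [-14.893  -37.7601  46.7377] [-18.9027 -37.7615  41.2952] [-10.9484 -37.7587  51.8535]
blue 8651 (np.int64(219), np.int64(348), np.int64(108), np.int64(383)) [  0.4352 -28.7584  22.3965] [-21.4609 -28.7699 -28.2652] [ 21.6864 -28.7472  73.1224]
left slope,x0 [ -0.0295 -15.8866] right [ 0.0361 15.6675] mid [ 0.0033 -0.1095] zrange 72.82942611377693 -28.26521625070778
```

View pics/w6.png

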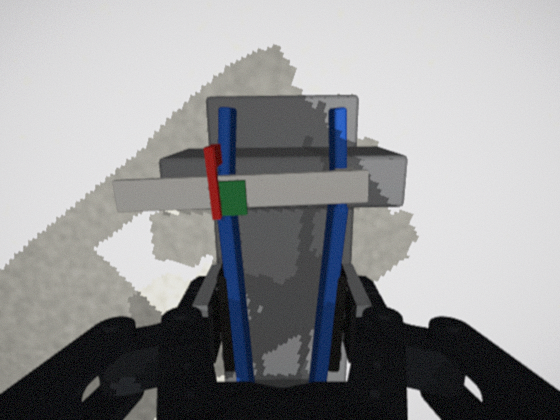

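Emit:
{"api": "step_arm", "payload": {"commands": [[0,0,0,0,-0.02,0,0.51],[0,0,0,0,-0.02,0,0.49],[0,0,0,0,0,0,0.49],[0,0,0,0,-0.2,0,0.49],[0,0,0,0,-0.4,0,0.49],[0,0,0,0,-0.5,0,0.49],[0,0,0,0,-0.5,0,0.49],[0,0,0,0,0,0,0.49],[0,0,0,0,0,0,0.49]]}}

```text
time_s: 9.0
eef_pos: [0.545, -0.1943, 0.0827]
eef_rot: [0.577, -0.577, 0.407, -0.409]
wrist_force: [-0.2, -0.3, -1.0]
opening: 0.488
```

```bash
python3 m.py w7.png 0.046; python3 - <<'E'
from h import *
c,im,d=shot('side','s7.png')
for n in ['scene']: shot(n,'c7.png')
cv2.imwrite('pics/s7z.png',cv2.resize(im[180:330,220:400],None,fx=4,fy=4))
E
```

```text
9.0 [ 0.545  -0.1943  0.0827] op 0.4878266697289406 f [-0.1758 -0.2593 -0.9598] tilt -0.9999980464917351 yaw z 19.499667749957897
red 822 (np.int64(214), np.int64(229), np.int64(145), np.int64(219)) [-18.3535 -35.8107  52.6002] [-20.5284 -35.8278  39.7643] [-16.0027 -35.7954  62.5538]
green 336 (np.int64(228), np.int64(241), np.int64(183), np.int64(216)) [-15.3298 -33.3152  45.205 ] [-17.1369 -33.3236  40.0248] [-13.3355 -33.3068  50.7122]
blue 8058 (np.int64(226), np.int64(341), np.int64(108), np.int64(383)) [  0.4401 -24.3223  20.0243] [-19.7622 -24.4122 -32.0878] [ 20.1109 -24.2307  73.1933]
left slope,x0 [ -0.0136 -14.8712] right [ 0.0224 14.8045] mid [ 0.0044 -0.0334] zrange 72.88885090661527 -32.05953908577488
```

View pics/w7.png

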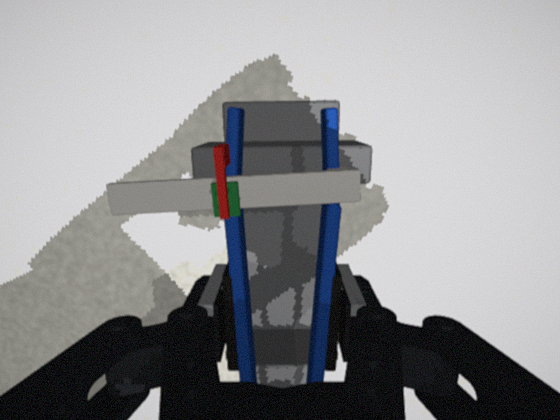

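View pics/s7z.png

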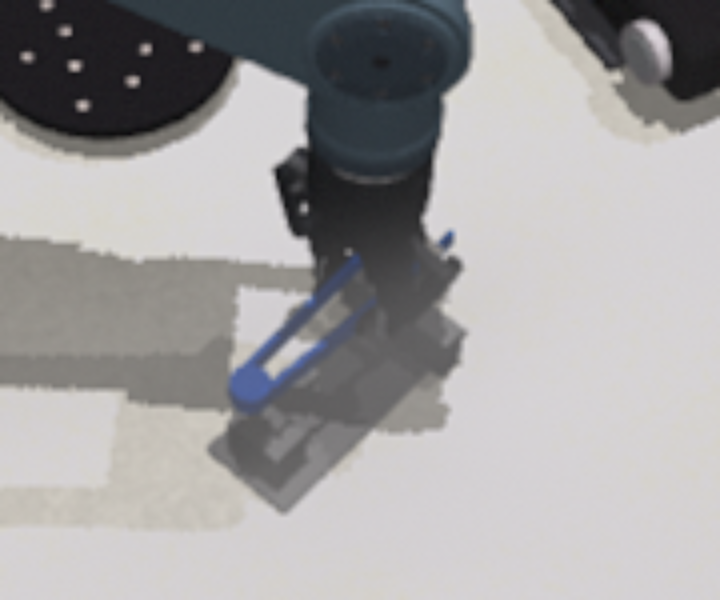

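Emit:
{"api": "step_arm", "payload": {"commands": [[0,0,0,-0.3,-0.2,0.08,0.49],[0,0,0,-0.6,-0.2,0.16,0.49],[0,0,0,-0.8,-0.2,0.2,0.49],[0,0,0,-0.8,-0.2,0.2,0.49],[0,0,0,-0.8,-0.15,0.2,0.49],[0,0,0,-0.8,-0.1,0.2,0.49],[0,0,0,-0.8,-0.06,0.2,0.49],[0,0,0,-0.8,0,0.2,0.49],[0,0,0,-0.8,0,0.2,0.49],[0,0,0,-0.8,0,0.2,0.49]]}}

```text
time_s: 10.15
eef_pos: [0.5226, 0.0333, 0.1153]
eef_rot: [0.578, -0.578, 0.408, -0.408]
wrist_force: [-0.2, 0.3, -0.9]
opening: 0.494
```

Emit:
{"api": "step_arm", "payload": {"commands": [[0,0,0,-0.8,0,0.2,0.488],[0,0,0,-0.8,0,0.2,0.487],[0,0,0,-0.8,0,0.2,0.486],[0,0,0,-0.6,0,0.2,0.486],[0,0,0,-0.35,0,0.2,0.486],[0,0,0,-0.16,0,0.13,0.486],[0,0,0,0,0,0,0.486],[0,0,0,0,0,0,0.486],[0,0,0,0,0,0,0.486]]}}

```text
time_s: 11.05
eef_pos: [0.5203, 0.1408, 0.1148]
eef_rot: [-0.577, 0.577, -0.408, 0.408]
wrist_force: [0.3, 0.4, -1.4]
opening: 0.492
```

```bash
python3 m.py w8.png 0.082; python3 - <<'E'
from h import *
np.set_printoptions(precision=4,suppress=True)
for n in ['scene','side']:
    c,im,d=shot(n,n+'8.png')
    b=ctrl.boxes_of('turntable_top',n); print([(x['p'],w(c,x['point'])) for x in b[:2]])
    for t in ['tweezers','turntable_top']:
        s=ctrl.silhouettes(t,n)
        if s:
            P=px2w(c,d,s[0]['pixels']); print(n,t,s[0]['p'],len(P),np.median(P,0),P.min(0),P.max(0))
cv2.imwrite('pics/s8z.png',cv2.resize(im[90:240,170:350],None,fx=4,fy=4))
E
```

```text
11.05 [0.5203 0.1408 0.1148] op 0.4915361606524722 f [ 0.3038  0.425  -1.3896] tilt -0.9999999617943337 yaw z 19.446926594400296
red 871 (np.int64(214), np.int64(230), np.int64(144), np.int64(221)) [-17.4965 -39.6673  53.4169] [-19.8122 -39.6698  40.2523] [-15.146  -39.664   63.1271]
green 273 (np.int64(229), np.int64(240), np.int64(184), np.int64(216)) [-14.7408 -37.1652  46.0699] [-16.2297 -37.1666  41.1089] [-13.1629 -37.1637  51.1152]
blue 8735 (np.int64(225), np.int64(342), np.int64(107), np.int64(383)) [  0.5291 -28.1576  22.9048] [-19.4732 -28.1721 -28.7874] [ 19.7564 -28.1429  73.3973]
left slope,x0 [ -0.0109 -14.1997] right [ 0.0204 14.1136] mid [ 0.0048 -0.043 ] zrange 73.1033781154253 -28.787381623642535
[(0.58, array([0.5382, 0.1477, 0.0344]))]
scene tweezers 0.55 276 [0.5555 0.1565 0.1474] [0.4942 0.1144 0.0314] [0.5949 0.2048 0.1603]
scene turntable_top 0.7 1680 [ 0.538  -0.2006  0.0085] [ 0.4117 -0.2694 -0.0047] [ 0.6299 -0.134   0.0514]
[(0.76, array([0.5157, 0.1225, 0.0336]))]
side tweezers 0.96 428 [0.4722 0.1205 0.1396] [ 0.4097  0.0887 -0.0026] [0.594  0.2851 0.151 ]
side turntable_top 0.66 2300 [0.5153 0.1226 0.0344] [ 0.4102  0.0408 -0.0045] [0.6316 0.2351 0.1651]
```

View pics/w8.png

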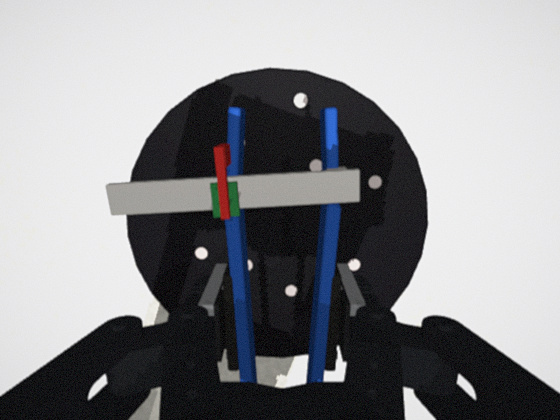

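View pics/s8z.png

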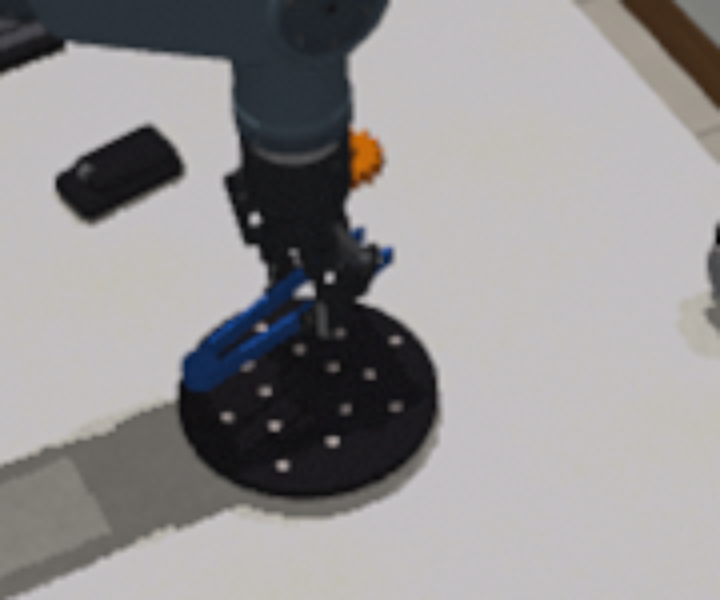

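```bash
python3 - <<'E'
from h import *
o=ctrl.get_obs();R=Ro.from_quat(np.roll(o['eef_rot'],-1)).as_matrix();c=ctrl.get_calibration('wrist')
im=cv2.imread('pics/w8.png');M=col(im)
for r in range(186,216,4):
    g=np.nonzero(M['green'][r])[0];q=np.nonzero(M['red'][r])[0]
    f=lambda u,z:((plane(c,np.array([float(u)]),np.array([float(r)]),z)-o['eef_pos'])@R*1000)[0,0]
    print(r,g.min(),g.max(),q.min(),q.max(),'mm needle-mark',round(f(q.mean(),.1545)-f((g.min()+g.max())/2,.152),2), round(f(q.mean(),.1545)-f((g.min()+g.max())/2,.1545),2))
E
```

```text
186 211 236 218 227 mm needle-mark 0.12 -0.29
190 212 236 218 227 mm needle-mark -0.03 -0.44
194 212 237 219 227 mm needle-mark -0.03 -0.44
198 213 237 219 228 mm needle-mark -0.04 -0.45
202 213 237 219 228 mm needle-mark -0.04 -0.45
206 213 237 220 228 mm needle-mark 0.11 -0.3
210 213 239 221 229 mm needle-mark 0.11 -0.3
214 213 239 221 229 mm needle-mark 0.11 -0.3
```

The needle is centred to within 0.5 mm. I'll hold still for a few seconds, then check again.

Emit:
{"api": "step_arm", "payload": {"commands": [[0,0,0,0,0,0,0.486],[0,0,0,0,0,0,0.486],[0,0,0,0,0,0,0.486],[0,0,0,0,0,0,0.486],[0,0,0,0,0,0,0.486],[0,0,0,0,0,0,0.486],[0,0,0,0,0,0,0.486],[0,0,0,0,0,0,0.486],[0,0,0,0,0,0,0.486],[0,0,0,0,0,0,0.486]]}}

```text
time_s: 12.5
eef_pos: [0.5202, 0.1415, 0.1149]
eef_rot: [-0.577, 0.577, -0.408, 0.408]
wrist_force: [-0.3, -0.3, -1.4]
opening: 0.487
```

Emit:
{"api": "step_arm", "payload": {"commands": [[0,0,0,0,0,0,0.486],[0,0,0,0,0,0,0.486],[0,0,0,0,0,0,0.486],[0,0,0,0,0,0,0.486],[0,0,0,0,0,0,0.486],[0,0,0,0,0,0,0.486],[0,0,0,0,0,0,0.486],[0,0,0,0,0,0,0.486],[0,0,0,0,0,0,0.486],[0,0,0,0,0,0,0.486]]}}

```text
time_s: 13.5
eef_pos: [0.5202, 0.1415, 0.1149]
eef_rot: [-0.577, 0.577, -0.408, 0.408]
wrist_force: [0.7, -0.4, 0.1]
opening: 0.488
```

Emit:
{"api": "step_arm", "payload": {"commands": [[0,0,0,0,0,0,0.486],[0,0,0,0,0,0,0.486],[0,0,0,0,0,0,0.486],[0,0,0,0,0,0,0.486],[0,0,0,0,0,0,0.486],[0,0,0,0,0,0,0.486],[0,0,0,0,0,0,0.486],[0,0,0,0,0,0,0.486],[0,0,0,0,0,0,0.486],[0,0,0,0,0,0,0.486]]}}

```text
time_s: 14.5
eef_pos: [0.5202, 0.1415, 0.1149]
eef_rot: [-0.577, 0.577, -0.408, 0.408]
wrist_force: [-0.6, 0.3, -1.5]
opening: 0.49
```

```bash
python3 m.py w9.png 0.082; python3 - <<'E'
from h import *
for n in ['scene','side']: shot(n,n+'9.png')
np.set_printoptions(precision=3,suppress=True)
for n in ['scene','side']:
    c=ctrl.get_calibration(n)
    for t in ['mouse','gear','spray']:
        print(n,t,[(round(x['p'],2),w(c,x['point'])) for x in ctrl.boxes_of(t,n)[:1]])
print(ctrl.get_obs()['dq'])
im=cv2.imread('pics/w9.png');M=col(im)
for r in (190,200,210):
    g=np.nonzero(M['green'][r])[0];q=np.nonzero(M['red'][r])[0];print(r,g.min(),g.max(),q.min(),q.max())
E
```

```text
14.5 [0.5202 0.1415 0.1149] op 0.48995988259250095 f [-0.5786  0.3251 -1.4783] tilt -0.9999999995872011 yaw z 19.50286442773856
red 859 (np.int64(214), np.int64(230), np.int64(144), np.int64(221)) [-17.509  -39.6161  53.3595] [-19.8155 -39.6163  40.2537] [-15.16   -39.6158  63.1482]
green 279 (np.int64(229), np.int64(240), np.int64(184), np.int64(216)) [-14.7543 -37.1159  46.0857] [-16.2566 -37.116   41.1119] [-13.1742 -37.1157  51.1262]
blue 8730 (np.int64(225), np.int64(342), np.int64(107), np.int64(383)) [  0.494  -28.1151  22.7915] [-19.4884 -28.1164 -28.819 ] [ 19.7555 -28.1139  73.4288]
left slope,x0 [ -0.0111 -14.206 ] right [ 0.021  14.1074] mid [ 0.0049 -0.0493] zrange 73.13478545773845 -28.819064469456432
scene mouse [(0.6, array([0.493, 0.452, 0.031]))]
scene gear [(0.74, array([0.671, 0.393, 0.019]))]
scene spray [(0.95, array([ 0.449, -0.447,  0.091]))]
side mouse [(0.7, array([0.479, 0.442, 0.026]))]
side gear [(0.48, array([0.679, 0.382, 0.018]))]
side spray [(0.58, array([ 0.425, -0.477,  0.109]))]
[ 0.001 -0.     0.001  0.    -0.001 -0.001]
190 212 236 218 227
200 213 237 219 228
210 213 239 220 229
```

View pics/scene9.png

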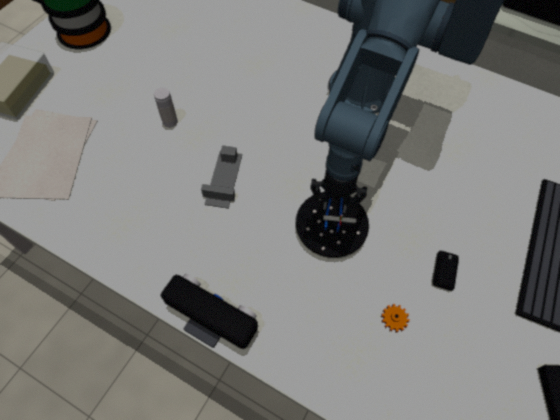

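Scene view: the rest at (222,175) is empty and the tweezers are over the turntable at (340,218). The mouse, gear and can are where they started. All is steady, so I'm handing in.

```bash
python3 -c "
from bench import ctrl
print(ctrl.hand_in())"
```

```text
the job is handed in; nothing more can be done
None
```

I picked the tweezers up by their pads, lifted them off the rest and carried them over the turntable. I held them there for more than 3 s and handed the job in at about 15 s, still holding them; no verdict was reported.

**Last checks**
- **Pointer:** by wrist camera, the needle is within about 0.5 mm of the green mark's middle, unchanged from before the hold to after it.
- **Squeeze:** by geometry, about 0.12 rad, well short of 0.235. The opening reading stayed between 0.487 and 0.492, which is about sensor noise.
- **Position:** the gripper is at (0.520, 0.142), about 6 mm from the turntable centre, which I found at about (0.515, 0.139). The grip point is about 10 cm above the turntable top, worked out from the pick-up height.
- **Level and still:** the tool is vertical and the arm is not moving. The tweezers look level, but I did not measure their tilt directly.
- **Forces:** the wrist force reached about 6 N upward while closing on the rest, with no other notable contact. I could not measure the finger force directly.
- **Other objects:** in the scene camera, the mouse, gear and can are within about 4 mm of where they started.

**Disagreements**
- The side camera's network put the gear about 20 mm from its first report. Both side reports had low confidence (0.48) and the gripper partly hid the gear; the scene camera shows it unmoved.
- One late turntable detection in the scene camera landed on the rest, so I used the turntable position from the start.

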